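# Park the cutter head of the rotary trimmer behind its spring catch

## Robot

A 6-joint arm with a two-finger parallel gripper is mounted at the origin on the work surface. World frame = base frame: x ahead of the robot, y to its left, z up, the work surface at z = 0. Lengths are in m, angles in rad, forces in N, time in s.
With the tool pointing down it reaches from about 0.35 to 0.775 m from the base axis. Payload 5.5 kg.
Tool frame: the origin (TCP) lies at the very end of the fingers, on their centre line; the grasp point (between the pads) lies env.grasp_offset behind it (env.grasp_offset is the distance from the TCP to the grasp point, in m); x points along the fingers, y is the direction in which the jaws open and shut, and the axes are right-handed (so a half turn about x gives the same grasp; the last joint's range is limited). The gripper opens to 85 mm and grips with 20 to 120 N. Pads are 22 mm wide; open, the fingers measure 114 mm over their backs; the gripper's body (76 mm by 85 mm) begins 54 mm behind the grasp point. The pads swing forward as they close: fully open they stand 13 mm farther back than shut.
Start: joints at [-1.27, 0.313, 0.046, 1.304, 0, 1.431], TCP at [0.245, -0.52, 0.231] pointing down, gripper open.
Joint ranges: [-2.76, 2.76], [-0.86, 1.69], [-1.03, 1.26], [-2.2, 2.34], [-1.47, 1.5], [-3.14, 3.14]. Speed limits (rad/s): [2.57, 2.57, 3.14, 3.14, 3.14, 3.14].

## Interface

Orientations are given as a unit quaternion [w, x, y, z].
In Python, from workcell import get_state, viewer, job, env gives the robot as it stands.
- The arm moves only by the tool send_rows, never from a script. Its argument "plan" is a list of rows, each a list of 6 numbers: the shift along the tool's x, y, z in mm, then the turn, a rotation vector about the tool's x, y, z in degrees. A call has exactly 10 rows; each row is the pose to reach, as a shift and turn from the pose commanded when the call began, along the tool's axes at that moment; what a row does not reach only later rows make up. A row lasts 1/8 s, in which the tool goes at most 62.5 mm and 10.7 degrees, less where a joint would pass 70% of its speed; a pose out of reach is approached as far as the arm can. A call with a gripper value outside its range is refused whole. "claw" is the finger opening in mm, from 0 to 85.4, set as the call begins (left out, the last holds). The fingers move at their own pace and stop on an object; "newtons" is the grip in N (left out, the last holds). Time passes only in rows, so rows that repeat a pose let the fingers close, or fill a call up. It gives the time, the measured TCP pose, the force and the opening at its end, in the units of the state.
- get_state(): the state, without advancing time (a new reading comes with each control period).
- viewer.read_camera(name): name is "scene" or "side" or "wrist"; returns a dict with "frame" (480x640x3 uint8, blue, green, red), "mtx" (3x3 intrinsics, pixels), "rvec" (rotation vector, rad) and "tvec" (3), from world to camera coordinates, as OpenCV has them. Camera axes: x right, y down, z forward; pixel columns grow to the right and rows downward; lengths in m; the calibration is good to about 2 mm. A picture is of the moment at which its call begins. There is no depth.
- job.hand_in(): hands the job in, once; it reports no verdict.
The state is a dict: "clock": time; "joint_pos": joint angles; "qvel": joint speeds; "tau": joint torques, N m; "tcp_pos": TCP position; "orientation": TCP orientation; "wrist_force": force on the tool from outside, world axes, zero at the start; "ft_torque": the same for the moment, N m; "finger_gap": finger opening in m.
Only numpy, scipy, OpenCV 4.12 (cv2) and the standard library are available. Lean on these libraries where they do the work, as an engineer would, in place of code of your own. Each camera call takes 0.05 s, during which the arm holds its last target.

## Task

The swatches are cut, so park the trimmer's cutter head at the catch end of its rail: hold the catch's spring plate down with a fingertip and, keeping it down, push the head by its side lug past the catch nose and all the way to the end bracket. Then let go, so that the catch springs up behind the lug and locks the head in. Just press and push: do not grip or pinch the head, and leave everything else on the table where it is.

Things in the scene. Friction and masses are not known exactly. Their poses are not given: they have to be found in the camera images.
- trimmer: Rotary trimmer, fixed: white board 260 x 600 mm, top 18 mm above the table (own x -140 to +120), aluminium rail 24 mm wide, 52 to 70 mm up, between two black end brackets 84 mm high. Origin on the table under the rail's middle; own y along the rail to the catch end, own x square to it, away from the robot (yaw within 0.2 rad). The catch is on the far side (+x) of the rail, near the +y end.
- cutter (a joint): Travel of the cutter head along the rail, m, growing towards the catch end: 0 at the open end, 0.351 where its lug meets the catch nose, 0.387 where the lug has just cleared the nose, 0.394 home on the end bracket's bumper. Sliding friction about 2.5 N; it stays where it is left. In the trimmer's frame the head's middle is at y = travel - 197 mm.
- head_top (a point): Middle of the top of the cutter head: a grey block 100 mm long (along the rail), 60 mm wide, straddling the rail and captive on it, top 85 mm above the table, about 0.35 kg. Its near side has a round black blade guard; its far side has, flush with the back end, the side lug.
- lug_back (a point): Middle of the flat back face of the lug, the face to push (it looks to -y of the trimmer). The lug is a plain block sticking out 52 mm from the head, over the catch: trimmer x +26 to +78 mm, 24 mm long along the rail, 48 to 66 mm above the table (a 2 mm rib on top). This point: trimmer x +63 mm, 57 mm above the table, y = travel - 247 mm.
- catch (a joint): How far the catch plate is pressed down, m: 0 up, 0.012 at its lower stop. The spring pushes back with about 4 N at first and 8 N at the stop and lifts it again when let go. Pressed 6 mm, the nose is level with the lug's underside; 9 to 10 mm lets the lug pass freely.
- plate_top (a point): Point on top of the catch's steel thumb plate: trimmer x +63, y +70 mm, 40 mm above the table when up; it sinks with the plate. Plate: x +30 to +80, y +40 to +170 mm, 8 mm thick. Its strip x +46 to +80 is flat all along, so a fingertip can slide on it while pushing the lug. With the head at the nose, y +40 to +104 is free behind the lug. A lip 26 mm high runs along the outer edge, x +83 to +86.
- nose_top (a point): Middle of the top of the catch nose: a square steel block 12 x 12 mm on the plate, beside the rail (trimmer x +32 to +44, y +128 to +140 mm), 54 mm above the table when up, 14 mm above the plate. It goes down with the plate and does not yield sideways.
- spool: Small spool of blue thread, 34 mm wide, 44 mm high, standing on the trimmer's board; bystander; origin under its foot.
- weight: Round dark pattern weight with a knob, 52 mm wide, 50 mm high, bystander; origin under its foot.
- tin: Flat round pin tin, 66 mm wide, 28 mm high, bystander; origin under its foot.
- calculator: Black desk calculator, 150 x 105 x 21 mm, bystander; origin under its middle.
- shears: Tailor's shears lying flat, about 210 mm long, 12 mm high, bystander; origin at the pivot, on the table.
- cone: Off-white thread cone, 76 mm wide, 141 mm high, bystander; origin under its foot.

How it is judged:
On the way:
1. a finger holds the catch plate down while the lug goes over the nose (value of joint catch above 0.005 m and contact force between the fingers and catch above 0.5 N and value of joint cutter between 0.353 and 0.3895 m), for 0.1 s.
At the end, for the whole second after the job is handed in: The cutter head is at rest at the catch end of the rail, within 6 mm of the end bracket's bumper (travel over 388 mm), and the catch has sprung up behind the lug (within 2 mm of fully up) (value of joint cutter above 0.388 m and value of joint catch below 0.002 m and velocity of joint cutter between -0.01 and 0.01 m/s); the robot touches nothing.
It fails at once if the head or its lug is pinched between the fingers ((contact force between the fingers and cutter_c4 above 1 N and contact force between the fingers and cutter_c5 above 1 N) or (contact force between the fingers and cutter_c2 above 1 N and (contact force between the fingers and cutter_c1 above 1 N or contact force between the fingers and cutter_c3 above 1 N))).
It fails at once if a bystander is picked up, carried or pushed out of its place (more than 20 mm) (distance of any of cone, spool, weight, tin, calculator, shears from where it was at the start of the episode above 0.02 m).
It also fails if it takes over 38 s, if anything falls off the work surface, if the arm or the gripper's body presses on something with over 40 N, if the wrist force passes 120 N, or if a joint passes its speed limit or range.

## Working session

There is one attempt and no reset: what is moved stays moved. The work goes in short steps, Python scripts to look and compute and a tool call to move; the robot and the scene stay as the last step left them, time stands still between calls to the robot, and variables do not carry over. Pictures are saved under pics/ and viewed, and the job is handed in when it is done.

Besides the shell and the picture viewer there is one more tool, called after "Emit:" as name(argument=value, ...) on one line, values as JSON. send_rows: Moves the arm, as the interface text tells. Its arguments: {"type":"object","properties":{"plan":{"type":"array"},"claw":{"type":"number"},"newtons":{"type":"number"}},"required":["plan"]}

```bash
mkdir -p pics; ls
python3 - <<'E'
from workcell import get_state, viewer, job, env
import cv2
s=get_state(); print(s); print(env.grasp_offset)
for n in ["scene","side","wrist"]:
    d=viewer.read_camera(n); cv2.imwrite(f"pics/{n}0.png",d["frame"]); print(n,d["mtx"].tolist(),d["rvec"],d["tvec"])
E
```

```text
pics
{'clock': 0.0, 'joint_pos': array([-1.26958343e+00,  3.13986338e-01,  4.49697978e-02,  1.30361560e+00,
        1.34430580e-05,  1.43119196e+00]), 'qvel': array([ 0.00038111,  0.00086601,  0.00039354,  0.0001129 ,  0.00065545,
       -0.00104168]), 'tau': array([ 1.31226356e-03, -4.80631256e+01,  2.98530471e+01,  1.93077052e-02,
        1.33823496e-04, -1.21740919e-05]), 'tcp_pos': array([ 0.24517667, -0.51953216,  0.23041313]), 'orientation': array([-0.15394622, -0.68995265, -0.15524087,  0.69004795]), 'wrist_force': array([-0.24463913,  0.18922144, -0.43600793]), 'ft_torque': array([-0.02112472, -0.04941401,  0.0334938 ]), 'finger_gap': 0.08490959716020931}
0.0187
scene [[580.3683182667877, 0.0, 313.12649552921727], [0.0, 580.3683182667877, 237.46418504979724], [0.0, 0.0, 1.0]] [ 1.65902177  1.74626545 -0.80947398] [ 0.05834562 -0.30651934  1.78531297]
side [[538.7827711086663, 0.0, 327.5747086491447], [0.0, 538.7827711086663, 244.66664020306376], [0.0, 0.0, 1.0]] [ 0.31923412 -2.59253447  1.51912548] [0.53593575 0.15961756 1.08285708]
wrist [[350.36062835452833, 0.0, 318.7173294284916], [0.0, 350.36062835452833, 240.7572316766103], [0.0, 0.0, 1.0]] [-2.42683237  1.53967603  0.23825717] [-0.57595966 -0.03816219  0.38030808]
```

View pics/scene0.png

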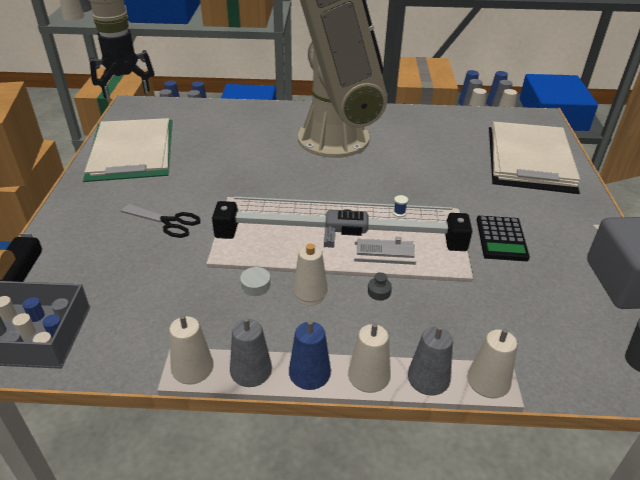

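View pics/side0.png

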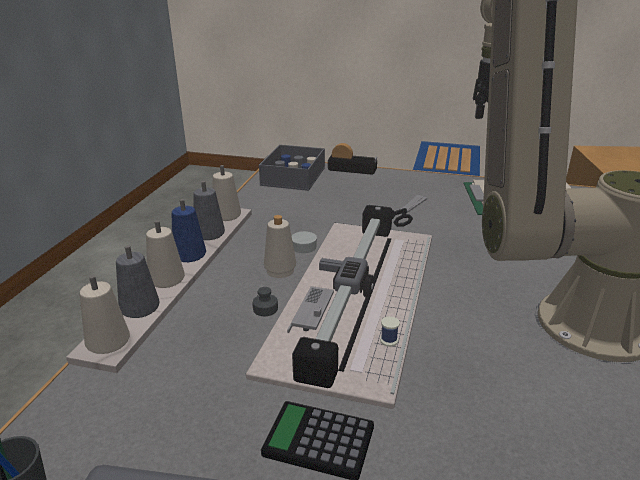

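View pics/wrist0.png

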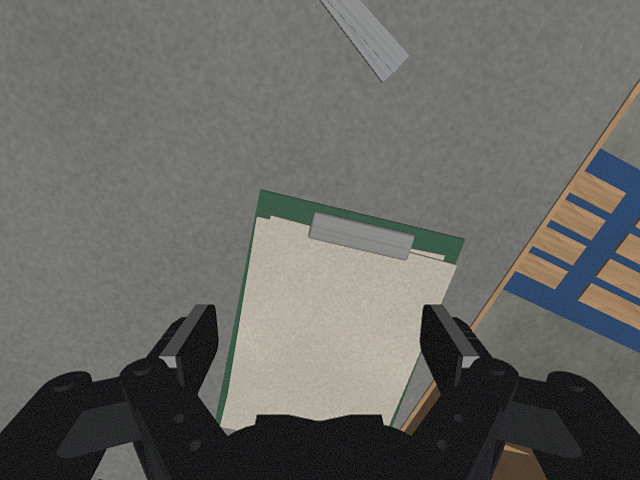

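Run:
```python
import cv2
a=cv2.imread("pics/scene0.png")[185:305,205:475]; cv2.imwrite("pics/c1.png",cv2.resize(a,None,fx=2.96,fy=2.96,interpolation=cv2.INTER_CUBIC))
a=cv2.imread("pics/side0.png")[195:405,235:445]; cv2.imwrite("pics/c2.png",cv2.resize(a,None,fx=2.8,fy=2.8,interpolation=cv2.INTER_CUBIC))
```

```text
(no output)
```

View pics/c1.png

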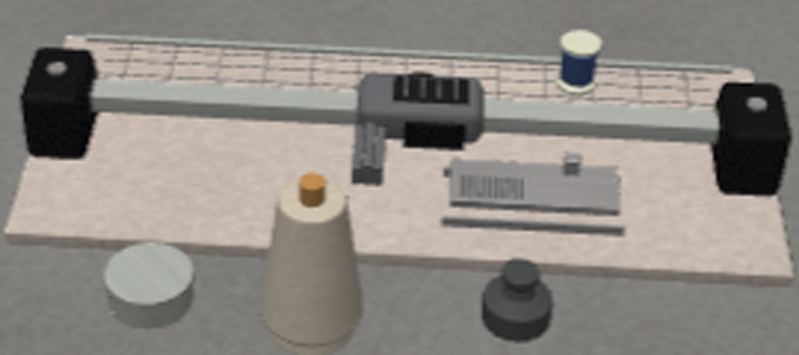

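View pics/c2.png

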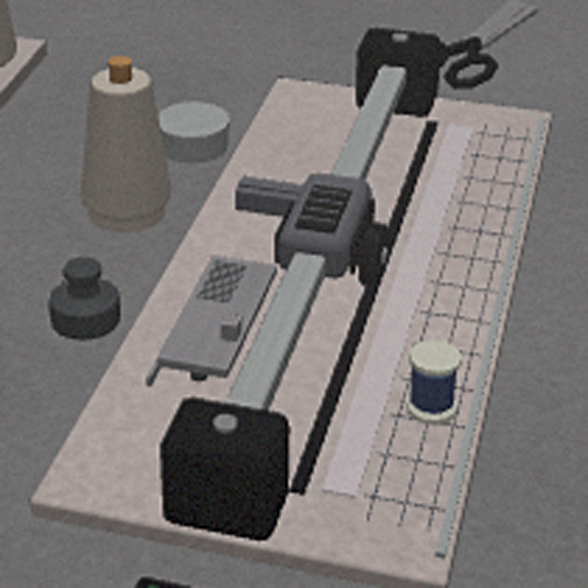

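```bash
cat > h.py <<'E'
import numpy as np, cv2
from scipy.optimize import least_squares
CAM={}
def addcam(n,d): CAM[n]=(np.array(d["mtx"]),np.array(d["rvec"]).ravel(),np.array(d["tvec"]).ravel())
def proj(n,P):
    K,r,t=CAM[n]; return cv2.projectPoints(np.atleast_2d(np.array(P,float)),r,t,K,None)[0].reshape(-1,2)
def ray(n,uv,z):
    K,r,t=CAM[n]; R=cv2.Rodrigues(r)[0]; C=-R.T@t
    d=R.T@np.linalg.inv(K)@np.array([uv[0],uv[1],1.]); return C+d*(z-C[2])/d[2]
def T2W(p,P):  # p: x,y,yaw ; P trimmer frame m
    P=np.atleast_2d(np.array(P,float)); c,s=np.cos(p[2]),np.sin(p[2])
    return np.c_[p[0]+c*P[:,0]-s*P[:,1],p[1]+s*P[:,0]+c*P[:,1],P[:,2]]
E
cat > m1.py <<'E'
from h import *
from workcell import viewer
for n in ["scene","side"]: addcam(n,viewer.read_camera(n))
f=lambda uv,s,o:((np.array(uv)+.5)/s-.5+np.array(o))
B=np.array([[-.14,-.3,.018],[-.14,.3,.018],[.12,-.3,.018],[.12,.3,.018]])
sc=np.array([f(u,2.96,(205,185)) for u in [(66,37),(752,68),(7,235),(790,274)]])
sd=np.array([f(u,2.8,(235,195)) for u in [(551,112),(449,582),(283,79),(35,503)]])
res=lambda p:np.r_[(proj("scene",T2W(p,B))-sc).ravel(),(proj("side",T2W(p,B))-sd).ravel()]
r=least_squares(res,[.5,0,0]); print(r.x); print(r.fun.reshape(-1,2).round(1))
for n,q in (("scene",sc),("side",sd)):
    g=least_squares(lambda p:(proj(n,T2W(p,B))-q).ravel(),[.5,0,0]); print(n,g.x)
p=r.x; np.save("p.npy",p)
# overlay
im={n:viewer.read_camera(n)["frame"] for n in CAM}
def loc(n,uv,z):
    w=ray(n,uv,z); c,s=np.cos(p[2]),np.sin(p[2]); d=w[:2]-p[:2]; return np.array([c*d[0]+s*d[1],-s*d[0]+c*d[1]])*1000
S=lambda u:f(u,2.96,(205,185)); D=lambda u:f(u,2.8,(235,195))
print("plate top corners scene", [loc("scene",S(u),.04).round(1) for u in [(452,160),(617,170),(450,205),(617,212)]])
print("plate top corners side", [loc("side",D(u),.04).round(1) for u in [(215,257),(280,266),(158,362),(224,374)]])
print("nose top scene",loc("scene",S((572,157)),.054)," side",loc("side",D((231,319)),.054))
print("lug back top side", loc("side",D((237,178)),.066), "scene", loc("scene",S((352,178)),.066),loc("scene",S((356,124)),.066))
print("head top corners scene",[loc("scene",S(u),.085).round(1) for u in [(363,75),(482,80)]])
print("cone base scene/side", ray("scene",S((312,340)),0),ray("side",D((125,220)),0), "top", ray("scene",S((312,183)),.141),ray("side",D((120,62)),.141))
E
python3 m1.py
```

```text
[ 0.49129524  0.02714732 -0.02131106]
[[-0.8 -1.8]
 [-0.9 -1.2]
 [-1.8 -2. ]
 [ 0.7 -1. ]
 [ 0.4 -0. ]
 [ 0.3  1.6]
 [-2.5 -0.6]
 [-1.8  0. ]]
scene [ 0.49567066  0.02888883 -0.01916226]
side [ 0.48991779  0.02484496 -0.02360539]
plate top corners scene [array([36.3, 43. ]), array([ 38.3, 171.9]), array([90.1, 42. ]), array([ 88.2, 168.8])]
plate top corners side [array([78.4, 40.8]), array([28.7, 39.4]), array([ 79. , 172.6]), array([ 32.6, 173.2])]
nose top scene [ 42.15910758 135.29281135]  side [ 39.82085777 131.06796806]
lug back top side [ 82.14583052 -32.53521123] scene [ 94.7121523  -33.17585205] [ 29.51369605 -33.60410741]
head top corners scene [array([ -9.2, -30.5]), array([-10.2,  63.6])]
cone base scene/side [ 0.69179234 -0.03239529  0.        ] [ 0.67356561 -0.02609745  0.        ] top [ 0.679956   -0.03376248  0.141     ] [ 0.67459761 -0.03486619  0.141     ]
```

```bash
cat > mv.py <<'E'
from h import *
from scipy.spatial.transform import Rotation as Ro
from workcell import get_state, viewer
def show():
    s=get_state(); w,x,y,z=s["orientation"]; R=Ro.from_quat([x,y,z,w]).as_matrix(); return s,R
def plan(target,yaw,s,R):
    # desired R: x down, z = +/- trimmer x
    d=R.T@(np.array(target)-s["tcp_pos"])*1000
    out=[]
    for sg in (1,-1):
        zx=sg*np.array([np.cos(yaw),np.sin(yaw),0]); X=np.array([0,0,-1.]); Y=np.cross(zx,X)
        Rd=np.c_[X,Y,zx]; out.append((sg,np.degrees(Ro.from_matrix(R.T@Rd).as_rotvec()).round(2)))
    return d.round(1),out
E
python3 - <<'E'
from mv import *
s,R=show(); p=np.load("p.npy"); print(R.round(3))
d=viewer.read_camera("wrist"); Rc=cv2.Rodrigues(np.array(d["rvec"]))[0]; C=-Rc.T@np.array(d["tvec"]).ravel()
print("cam centre in tool mm",R.T@(C-s["tcp_pos"])*1000,"view dir tool",R.T@Rc[2])
for P in ([.063,-.06,.20],[.063,-.06,.055]):
    t=T2W(p,P)[0]; print(t,plan(t,p[2],s,R))
E
```

```text
[[-0.     0.427 -0.904]
 [ 0.    -0.904 -0.427]
 [-1.    -0.    -0.   ]]
cam centre in tool mm [-143.26045635    1.5008911   -77.68911237] view dir tool [9.53487472e-01 7.24677289e-04 3.01431776e-01]
[ 0.55300237 -0.03418155  0.2       ] (array([  31.2, -308.1, -485.5]), [(1, array([-1.5353e+02, -3.0000e-02,  0.0000e+00])), (-1, array([2.647e+01, 0.000e+00, 2.000e-02]))])
[ 0.55300237 -0.03418155  0.055     ] (array([ 176.2, -308. , -485.5]), [(1, array([-1.5353e+02, -3.0000e-02,  0.0000e+00])), (-1, array([2.647e+01, 0.000e+00, 2.000e-02]))])
```

Emit:
send_rows(plan=[[3, -31, -48, 2.6, 0, 0], [6, -62, -97, 5.3, 0, 0], [9, -92, -146, 7.9, 0, 0], [12, -123, -194, 10.6, 0, 0], [15, -154, -243, 13.2, 0, 0], [18, -185, -291, 15.9, 0, 0], [21, -216, -340, 18.5, 0, 0], [24, -246, -388, 21.2, 0, 0], [27, -277, -437, 23.8, 0, 0], [30, -308, -485, 26.5, 0, 0]], claw=0, newtons=60)

```text
clock: 1.65
tcp_pos: [0.5535, -0.0329, 0.2014]
orientation: [-0.008, 0.707, -0.008, -0.707]
wrist_force: [0.8, -0.8, 0.1]
finger_gap: -0.0001
```

Run:
```python
from mv import *
s,R=show(); p=np.load("p.npy"); print(s["tcp_pos"],s["joint_pos"],s["finger_gap"]); print(R.round(3))
d=viewer.read_camera("wrist"); cv2.imwrite("pics/w1.png",d["frame"]); addcam("wrist",d)
for nm,P in dict(lugback=[.063,-.033,.057],plate=[.063,.07,.04],nose=[.038,.134,.054]).items(): print(nm,proj("wrist",T2W(p,P)))
```

```text
[ 0.55353478 -0.03286158  0.20143103] [-2.03934488e-01  2.82969886e-01 -6.89156545e-02  1.21805200e+00
 -2.55210333e-04  2.96080509e+00] -0.00014051410352843935
[[ 0.001 -0.023 -1.   ]
 [-0.    -1.     0.023]
 [-1.     0.    -0.001]]
lugback [[287.00290189 227.50742162]]
plate [[173.80236594 222.81861204]]
nose [[ 98.44835882 254.54355608]]
```

View pics/w1.png

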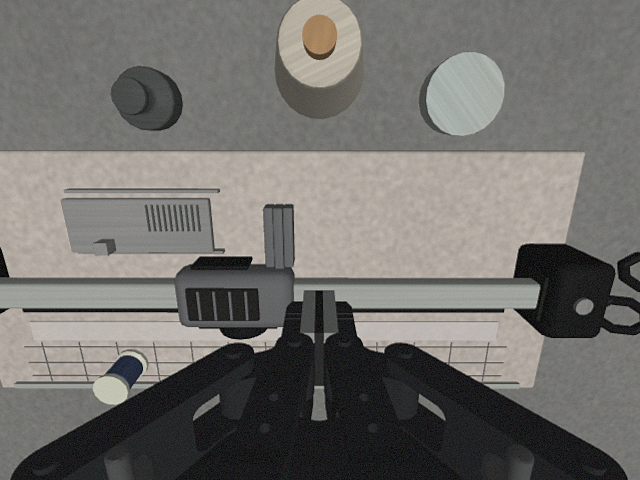

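Run:
```python
import cv2
a=cv2.imread("pics/w1.png")[140:345,40:320]; cv2.imwrite("pics/c3.png",cv2.resize(a,None,fx=2.8,fy=2.8,interpolation=cv2.INTER_CUBIC))
```

```text
(no output)
```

View pics/c3.png

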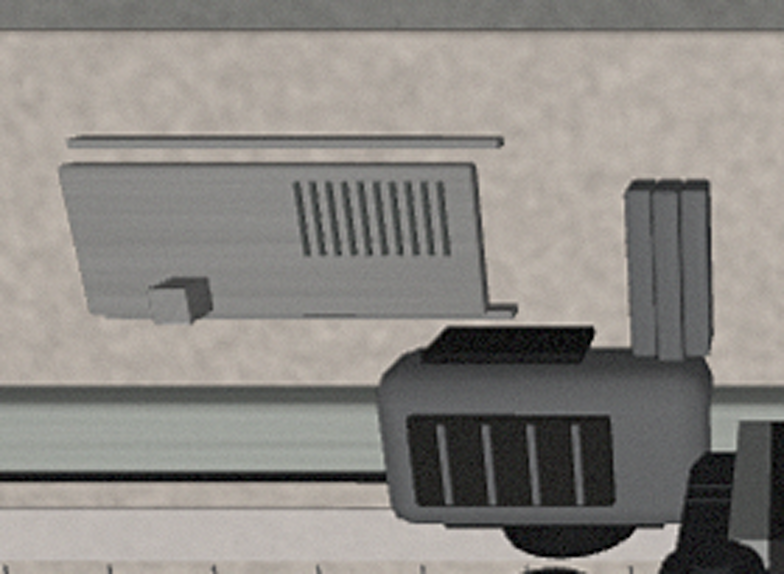

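```bash
cat > m2.py <<'E'
from mv import *
addcam("wrist",viewer.read_camera("wrist"))
f=lambda uv,s=2.8,o=(40,140):((np.array(uv)+.5)/s-.5+np.array(o))
B=np.array([[.08,.04,.04],[.08,.17,.04],[.03,.04,.04],[.03,.17,.04]])
q=np.array([f(u) for u in [(474,163),(61,164),(487,312),(91,318)]])
g=least_squares(lambda p:(proj("wrist",T2W(p,B))-q).ravel(),[.5,0,0]); p=g.x; print("wrist",p); print(g.fun.reshape(-1,2).round(1))
np.save("pw.npy",p)
def loc(n,uv,z):
    w=ray(n,uv,z); c,s=np.cos(p[2]),np.sin(p[2]); d=w[:2]-p[:2]; return (np.array([c*d[0]+s*d[1],-s*d[0]+c*d[1]])*1000).round(1)
print("lug rear top tip/root",loc("wrist",f((711,190)),.066),loc("wrist",f((707,350)),.066),"front tip",loc("wrist",f((628,190)),.066))
print("nose",loc("wrist",f((171,305)),.054),"board edge",loc("wrist",f((400,28)),.018),"rail far edge top",loc("wrist",f((200,402)),.07))
s,R=show()
c,si=np.cos(p[2]),np.sin(p[2]); d=s["tcp_pos"][:2]-p[:2]; print("tcp in trimmer",(c*d[0]+si*d[1])*1000,(-si*d[0]+c*d[1])*1000)
E
python3 m2.py
```

```text
wrist [ 0.49974293  0.02928546 -0.01426876]
[[-0.5 -0.1]
 [-0.6  0.4]
 [ 0.3  0.6]
 [ 0.9 -0.9]]
lug rear top tip/root [ 76.4 -36.5] [ 27.  -33.9] front tip [ 76.6 -12.5]
nose [ 38.2 134.4] board edge [120.   66.2] rail far edge top [ 12.3 121. ]
tcp in trimmer 55.638115762726876 -58.62416758938031
```

Emit:
send_rows(plan=[[0, 0, 0, -10, 0, 0], [0, 0, -1, -20, 0, 0], [0, 1, -2, -30, 0, 0], [0, 1, -3, -40, 0, 0], [0, 2, -4, -50, 0, 0], [0, 2, -5, -60, 0, 0], [0, 3, -6, -70, 0, 0], [0, 3, -6, -80, 0, 0], [0, 3, -6, -90, 0, 0], [0, 3, -6, -100, 0, 0]])

```text
clock: 3.0
tcp_pos: [0.5581, -0.0385, 0.2014]
orientation: [0.538, 0.459, 0.538, -0.459]
wrist_force: [0.2, -0.6, 0.1]
finger_gap: -0.0
```

Emit:
send_rows(plan=[[0, 0, 0, -10, 0, 0], [0, 0, 0, -20, 0, 0], [0, 0, 0, -30, 0, 0], [0, 0, 0, -40, 0, 0], [0, 0, 0, -50, 0, 0], [0, 0, 0, -60, 0, 0], [0, 0, 0, -70, 0, 0], [0, 0, 0, -80, 0, 0], [0, 0, 0, -80, 0, 0], [0, 0, 0, -80, 0, 0]])

```text
clock: 4.25
tcp_pos: [0.5583, -0.0381, 0.2013]
orientation: [0.707, 0.009, 0.707, -0.009]
wrist_force: [0.2, 0.5, -0.7]
finger_gap: 0.0
```

Run:
```python
from mv import *
s,R=show(); print(s["clock"],s["tcp_pos"],s["joint_pos"],s["wrist_force"]); print(R.round(3))
d=viewer.read_camera("wrist"); cv2.imwrite("pics/w2.png",d["frame"])
```

```text
4.25 [ 0.55832113 -0.03810862  0.20133917] [-2.11493914e-01  2.93460530e-01 -5.48225900e-02  1.22249759e+00
 -1.87547414e-04 -1.86591558e-01] [ 0.22012626  0.47814097 -0.66049519]
[[-0.     0.025  1.   ]
 [-0.     1.    -0.025]
 [-1.    -0.    -0.   ]]
```

View pics/w2.png

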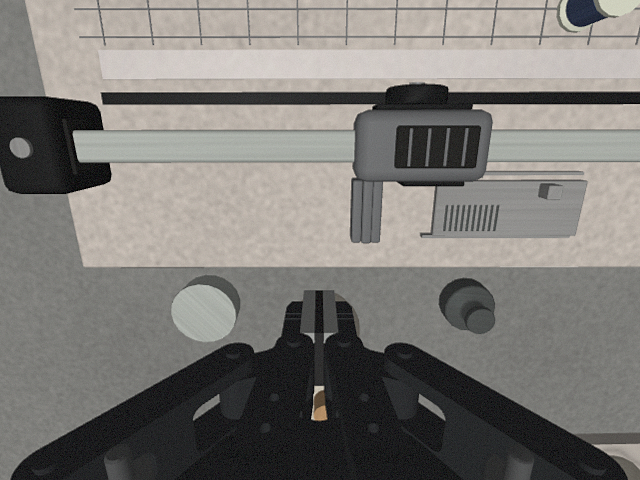

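Run:
```python
import cv2
a=cv2.imread("pics/w2.png")[90:290,340:620]; cv2.imwrite("pics/c4.png",cv2.resize(a,None,fx=2.8,fy=2.8,interpolation=cv2.INTER_CUBIC))
```

```text
(no output)
```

View pics/c4.png

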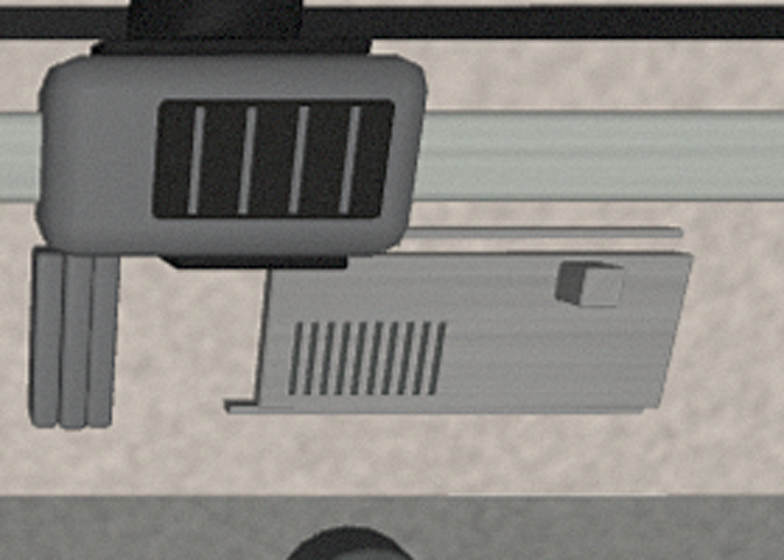

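```bash
cat > m3.py <<'E'
from mv import *
addcam("wrist",viewer.read_camera("wrist"))
f=lambda uv,s=2.8,o=(340,90):((np.array(uv)+.5)/s-.5+np.array(o))
B=np.array([[.08,.04,.04],[.08,.17,.04],[.03,.17,.04]])
q=np.array([f(u) for u in [(257,405),(659,408),(692,255)]])
g=least_squares(lambda p:(proj("wrist",T2W(p,B))-q).ravel(),[.5,0,0]); p2=g.x; print("wrist2",p2); print(g.fun.reshape(-1,2).round(1))
pw=np.load("pw.npy"); p=(p2+pw)/2; np.save("p.npy",p); print("mean",p)
def loc(n,uv,z):
    w=ray(n,uv,z); c,s=np.cos(p[2]),np.sin(p[2]); d=w[:2]-p[:2]; return (np.array([c*d[0]+s*d[1],-s*d[0]+c*d[1]])*1000).round(1)
print("lug rear top",loc("wrist",f((37,340)),.066),"tip",loc("wrist",f((75,427)),.067),"front",loc("wrist",f((112,420)),.066))
print("nose",loc("wrist",f((602,286)),.054),"board edge",loc("wrist",f((400,495)),.018),loc("wrist",f((700,495)),.018),loc("wrist",f((10,495)),.018),"rail far edge top",loc("wrist",f((500,200)),.07))
s,R=show()
c,si=np.cos(p[2]),np.sin(p[2]); d=s["tcp_pos"][:2]-p[:2]; print("tcp in trimmer",(c*d[0]+si*d[1])*1000,(-si*d[0]+c*d[1])*1000)
print(plan(T2W(p,[.063,-.062,.052])[0],p[2],s,R)[0], plan(T2W(p,[.063,-.062,.052])[0],p[2],s,R)[1])
E
python3 m3.py
```

```text
wrist2 [ 0.4944086   0.02484042 -0.03225501]
[[-0.2  0.3]
 [-0.6  0.3]
 [ 0.8 -0.5]]
mean [ 0.49707576  0.02706294 -0.02326188]
lug rear top [ 49.9 -37.3] tip [ 76.1 -25.3] front [ 74.3 -14.3]
nose [ 36.5 131.5] board edge [117.7  98.9] [117.9 206.1] [117.5 -40.6] rail far edge top [10. 88.]
tcp in trimmer 62.83947515454572 -63.562108538268106
[149.3   1.6   0.2] [(1, array([-0.02,  0.  ,  0.01])), (-1, array([ 1.7998e+02,  1.0000e-02, -0.0000e+00]))]
```

Emit:
send_rows(plan=[[25, 0, 0, 0, 0, 0], [60, 0, 0, 0, 0, 0], [100, 1, 0, 0, 0, 0], [135, 1, 0, 0, 0, 0], [150, 1, 0, 0, 0, 0], [154, 1, 0, 0, 0, 0], [154, 1, 0, 0, 0, 0], [154, 6, 0, 0, 0, 0], [154, 12, 0, 0, 0, 0], [154, 18, 0, 0, 0, 0]])

```text
clock: 5.6
tcp_pos: [0.5596, -0.0199, 0.0482]
orientation: [0.708, 0.007, 0.706, -0.008]
wrist_force: [0.3, -2.9, 2.0]
finger_gap: 0.0003
```

```bash
cat > w.py <<'E'
import sys
from mv import *
s,R=show(); p=np.load("p.npy"); c,si=np.cos(p[2]),np.sin(p[2]); d=s["tcp_pos"][:2]-p[:2]; print(s["clock"],"tcp trimmer",((c*d[0]+si*d[1])*1000).round(1),((-si*d[0]+c*d[1])*1000).round(1),"z",s["tcp_pos"][2]*1000,"F",s["wrist_force"],"j6",s["joint_pos"][5]); print(R.round(3)[:,2])
for n in sys.argv[2:]:
    d=viewer.read_camera(n); cv2.imwrite(f"pics/{sys.argv[1]}_{n}.png",d["frame"])
    a=d["frame"][195:405,235:445] if n=="side" else d["frame"][185:305,205:475] if n=="scene" else d["frame"]
    cv2.imwrite(f"pics/{sys.argv[1]}_{n}c.png",cv2.resize(a,None,fx=2.8,fy=2.8,interpolation=cv2.INTER_CUBIC) if n!="wrist" else a)
E
python3 w.py d side
```

```text
5.6 tcp trimmer 63.6 -45.5 z 48.184312001337545 F [ 0.25489302 -2.89785956  2.00574487] j6 -0.15630832630715852
[ 1.    -0.022  0.002]
```

View pics/d_sidec.png

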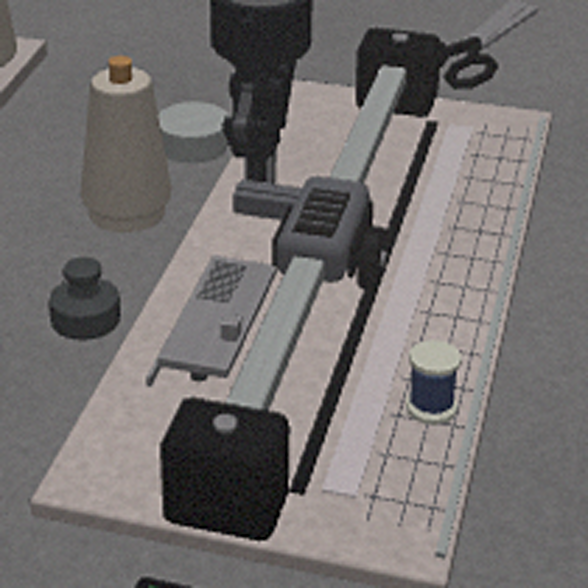

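Emit:
send_rows(plan=[[0, 10, 0, 0, 0, 0], [0, 23, 0, 0, 0, 0], [0, 37, 0, 0, 0, 0], [0, 51, 0, 0, 0, 0], [0, 65, 0, 0, 0, 0], [0, 79, 0, 0, 0, 0], [0, 93, 0, 0, 0, 0], [0, 105, 0, 0, 0, 0], [0, 113, 0, 0, 0, 0], [0, 117, 0, 0, 0, 0]])

```text
clock: 6.9
tcp_pos: [0.5612, 0.0978, 0.0471]
orientation: [0.707, 0.007, 0.707, -0.008]
wrist_force: [1.4, -2.4, 0.9]
finger_gap: -0.0001
```

```bash
python3 w.py e side wrist
```

```text
6.9 tcp trimmer 62.4 72.2 z 47.10838465676564 F [ 1.42754477 -2.4093633   0.9148347 ] j6 0.05288662805786159
[ 1.    -0.021 -0.001]
```

View pics/e_sidec.png

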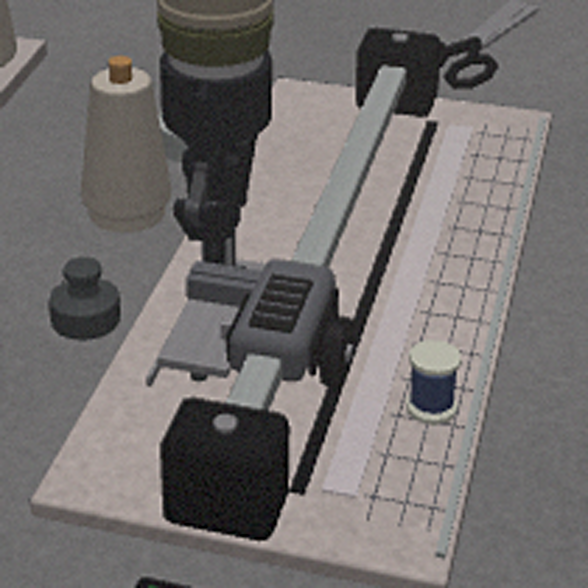

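View pics/e_wristc.png

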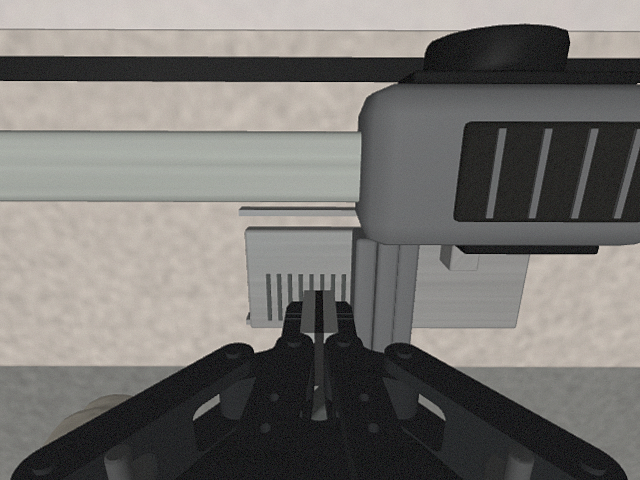

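Emit:
send_rows(plan=[[0, -1, 0, 0, 0, 0], [0, -3, 0, 0, 0, 0], [3, -3, 0, 0, 0, 0], [6, -3, 0, 0, 0, 0], [9, -3, 0, 0, 0, 0], [12, -3, 0, 0, 0, 0], [15, -3, 0, 0, 0, 0], [17, -3, 0, 0, 0, 0], [18, -3, 0, 0, 0, 0], [18, -3, 0, 0, 0, 0]])

```text
clock: 8.25
tcp_pos: [0.5613, 0.0942, 0.0297]
orientation: [0.707, 0.008, 0.707, -0.008]
wrist_force: [-2.9, -0.2, 7.3]
finger_gap: 0.0002
```

```bash
python3 w.py f side
```

```text
8.25 tcp trimmer 62.6 68.6 z 29.721341815026655 F [-2.93727851 -0.19691567  7.30908263] j6 0.04708369530552735
[ 1.    -0.022  0.   ]
```

View pics/f_sidec.png

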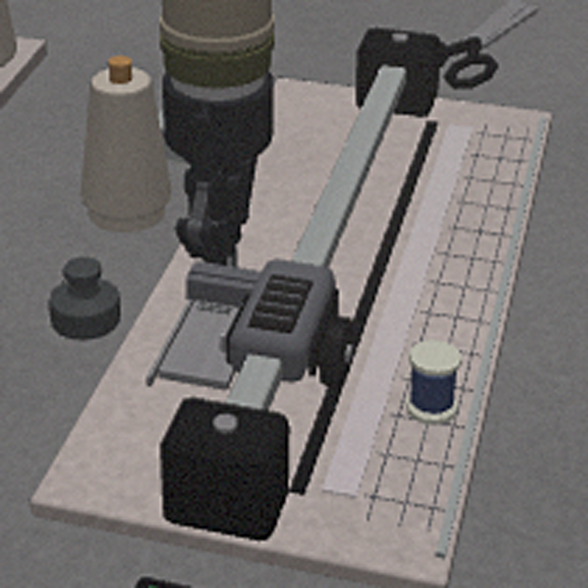

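Emit:
send_rows(plan=[[0.5, 3, 0, 0, 0, 0], [1, 8, 0, 0, 0, 0], [1, 14, 0, 0, 0, 0], [1, 21, 0, 0, 0, 0], [1, 28, 0, 0, 0, 0], [1, 35, 0, 0, 0, 0], [1, 42, 0, 0, 0, 0], [1, 49, 0, 0, 0, 0], [1, 55, 0, 0, 0, 0], [1, 58, 0, 0, 0, 0]])

```text
clock: 9.55
tcp_pos: [0.5637, 0.1506, 0.0292]
orientation: [0.708, 0.007, 0.706, -0.009]
wrist_force: [-2.0, -7.1, 7.5]
finger_gap: 0.0003
```

```bash
python3 w.py g side
```

```text
9.55 tcp trimmer 63.7 125.1 z 29.244955800305306 F [-2.00146678 -7.09296301  7.47877026] j6 0.14848612105756132
[ 1.    -0.023  0.002]
```

View pics/g_sidec.png

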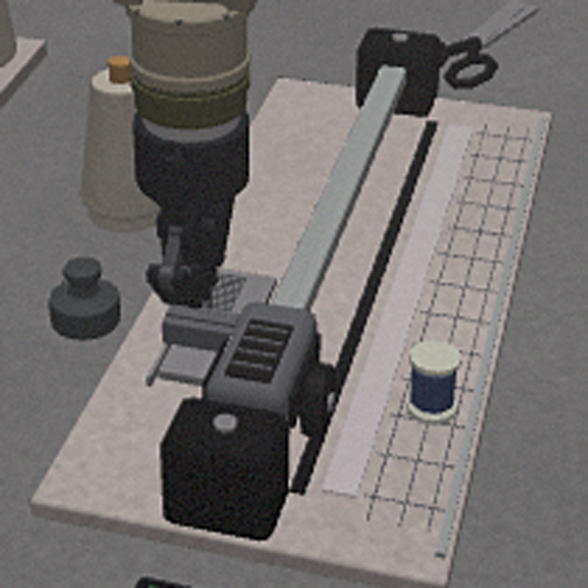

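Emit:
send_rows(plan=[[0, 1, 0, 0, 0, 0], [0, 2, 0, 0, 0, 0], [0, 3, 0, 0, 0, 0], [0, 4, 0, 0, 0, 0], [0, 5, 0, 0, 0, 0], [0, 6, 0, 0, 0, 0], [0, 7, 0, 0, 0, 0], [0, 8, 0, 0, 0, 0], [0, 8, 0, 0, 0, 0], [0, 8, 0, 0, 0, 0]])

```text
clock: 10.85
tcp_pos: [0.5639, 0.1575, 0.0292]
orientation: [0.708, 0.007, 0.706, -0.01]
wrist_force: [-1.5, -10.0, 8.7]
finger_gap: 0.0002
```

```bash
python3 w.py h side wrist
```

```text
10.85 tcp trimmer 63.7 131.9 z 29.24866438416827 F [-1.45640339 -9.97604476  8.71456248] j6 0.16189249659408972
[ 1.    -0.024  0.002]
```

View pics/h_sidec.png

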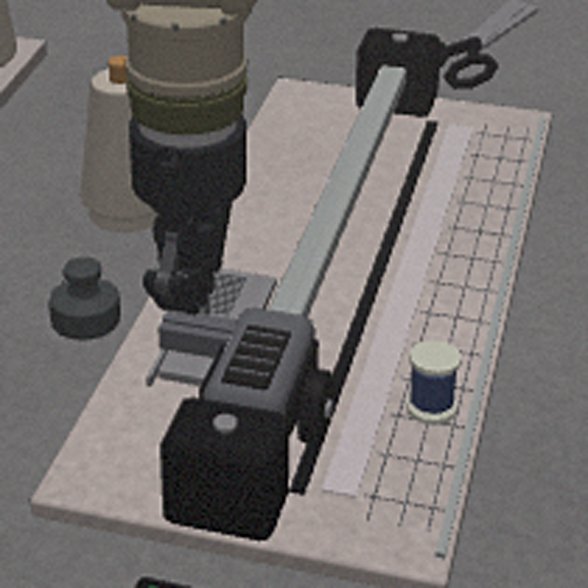

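View pics/h_wristc.png

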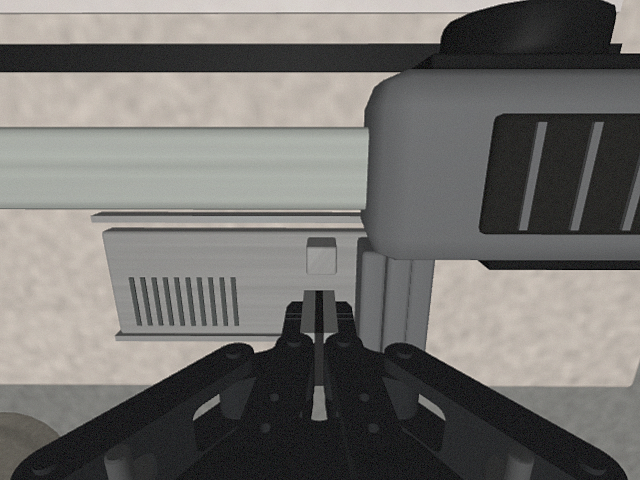

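Emit:
send_rows(plan=[[0, 0.5, 0, 0, 0, 0], [0, 1, 0, 0, 0, 0], [0, 1.5, 0, 0, 0, 0], [0, 2, 0, 0, 0, 0], [0, 2.5, 0, 0, 0, 0], [0, 3, 0, 0, 0, 0], [0, 3.5, 0, 0, 0, 0], [0, 4, 0, 0, 0, 0], [0, 4, 0, 0, 0, 0], [0, 4, 0, 0, 0, 0]])

```text
clock: 12.2
tcp_pos: [0.5639, 0.1576, 0.0293]
orientation: [0.708, 0.005, 0.706, -0.014]
wrist_force: [-1.3, -22.4, 10.9]
finger_gap: -0.0001
```

```bash
python3 w.py i wrist side
```

```text
12.2 tcp trimmer 63.7 132.1 z 29.341161173359094 F [ -1.32023609 -22.42967033  10.94629289] j6 0.16868392748483044
[ 1.    -0.027  0.002]
```

Emit:
send_rows(plan=[[0, -2, 0, 0, 0, 0], [0, -4, 0, 0, 0, 0], [0, -7, 0, 0, 0, 0], [0, -9, 0, 0, 0, 0], [-6, -9, 0, 0, 0, 0], [-14, -9, 0, 0, 0, 0], [-30, -9, 0, 0, 0, 0], [-60, -9, 0, 0, 0, 0], [-100, -9, 0, 0, 0, 0], [-140, -9, 0, 0, 0, 0]])

```text
clock: 13.55
tcp_pos: [0.5621, 0.1549, 0.1696]
orientation: [0.707, 0.008, 0.707, -0.008]
wrist_force: [-0.1, -0.2, -0.5]
finger_gap: -0.0
```

```bash
python3 w.py j wrist side
```

```text
13.55 tcp trimmer 62.0 129.4 z 169.60683878849503 F [-0.05530644 -0.19205254 -0.50253891] j6 0.1534298727174634
[ 1.    -0.022 -0.001]
```

View pics/j_sidec.png

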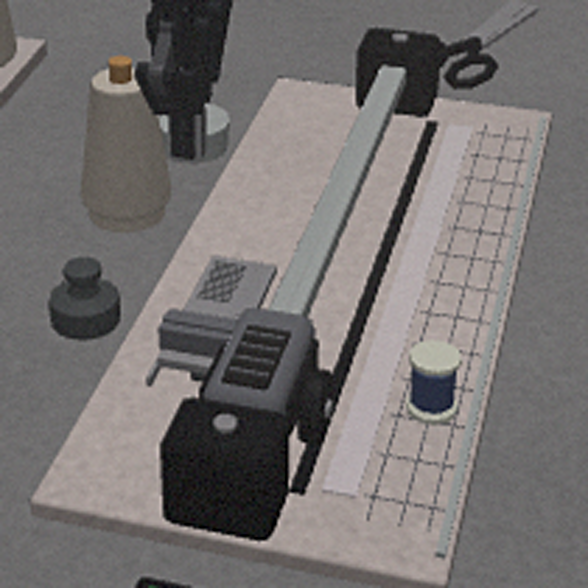

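View pics/j_wristc.png

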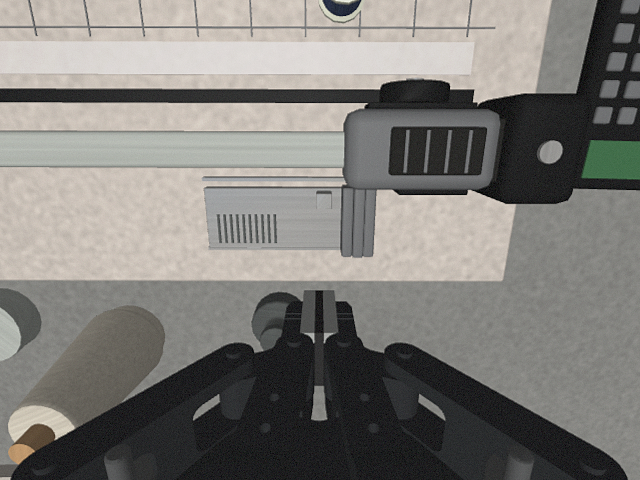

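```bash
python3 - <<'E'
from mv import *
addcam("wrist",viewer.read_camera("wrist")); p=np.load("p.npy")
for z in (.04,.03):
    q=proj("wrist",T2W(p,[[.03,.04,z],[.08,.04,z],[.038,.134,z+.014]])); print(z,q.round(1).tolist(),"width",np.linalg.norm(q[0]-q[1]).round(2))
print("lug back top px",proj("wrist",T2W(p,[[.06,.147,.066],[.06,.141,.066]])))
E
python3 -c "
import cv2
a=cv2.imread('pics/j_wrist.png')[160:270,190:390]; cv2.imwrite('pics/c5.png',cv2.resize(a,None,fx=4,fy=4,interpolation=cv2.INTER_CUBIC))"
```

```text
0.04 [[206.1, 182.6], [212.1, 242.8], [325.9, 196.1]] width 60.56
0.03 [[209.9, 180.7], [215.5, 239.2], [325.6, 193.7]] width 58.72
lug back top px [[343.45306252 228.4745334 ]
 [335.38093297 228.47044098]]
```

View pics/c5.png

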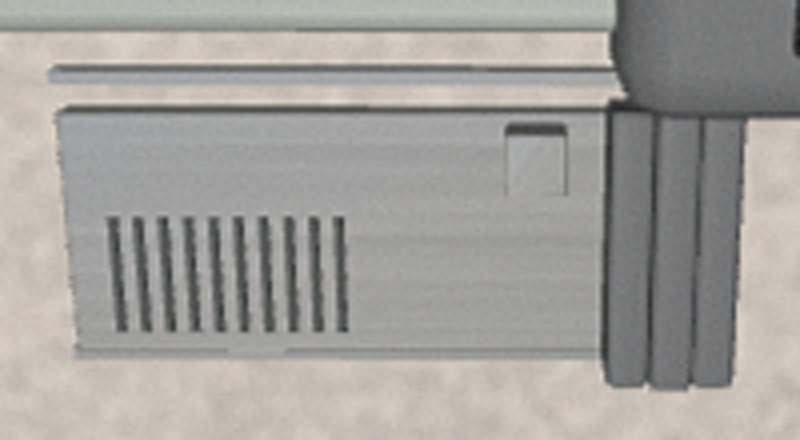

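Run:
```python
import cv2,numpy as np
t=[cv2.resize(cv2.imread(f"pics/{n}.png")[280:335,285:345],None,fx=6,fy=6,interpolation=cv2.INTER_CUBIC) for n in ("side0","j_side")]
t=[x[:, :] for x in t]; cv2.imwrite("pics/cmp.png",np.hstack(t))
a,b=[cv2.imread(f"pics/{n}.png",0)[284:302,306:334].astype(float) for n in ("side0","j_side")]; print(np.abs(a-b).mean())
h=cv2.imread("pics/i_side.png",0)[284:302,306:334].astype(float); print(np.abs(a-h).mean())
```

```text
3.9126984126984126
39.458333333333336
```

View pics/cmp.png

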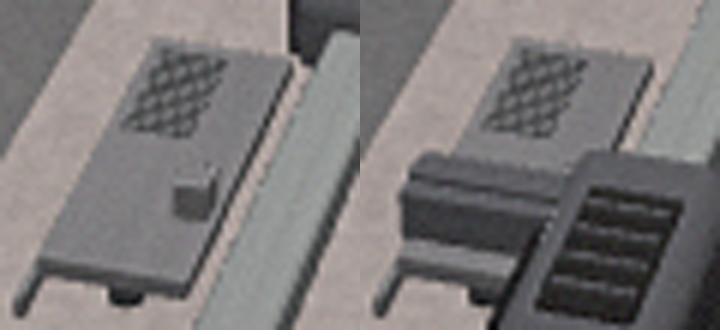

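The side view shows the plate exactly where it was at the start, so it is fully up. The lug is past the nose and the head is against the bracket. I'm handing in now.

Run:
```python
from workcell import job,get_state
s=get_state(); print(s["wrist_force"],s["qvel"].round(4)); print(job.hand_in())
```

```text
[-0.52839    -0.00806584  0.65316456] [ 0.0006  0.0326 -0.0631 -0.0279  0.0011  0.0011]
the job is handed in; nothing more can be done
None
```

The cutter head is parked at the catch end and the catch has sprung up behind its lug. I handed the job in at about 13.7 s; it gave no verdict.

**What I did:** With the fingers shut, I pushed the lug from behind to just short of the nose. I then pressed the plate down about 10 mm (7–9 N, up to 11 N against the bumper) and slid the fingertip along it. That took the lug past the nose until the head stopped on the bumper. There the fingertip stayed put while the push rose from 10 to 22 N. I backed off a few millimetres and lifted clear.

**Last checks:**
- **Head position:** in the wrist view, the lug's back edge is at pixel column 342. The home position predicts 343.5, which puts the head about 1 mm from where home should appear.
- **Catch:** in the side view, the free part of the plate matches its starting picture almost exactly, so it is fully up. The wrist view could not settle the plate's height.
- **Contact:** the wrist force was about 0.8 N, which is sensor noise, with the arm 170 mm up and clear of everything. The joints were still settling slightly, at up to 0.06 rad/s, when I handed in.
- **Bystanders:** I saw none out of place in the last pictures, but I did not measure them.

**Disagreement:** the cameras placed the trimmer up to 10 mm apart in x. I used the mean of two wrist views taken half a turn apart, and the contacts agreed with it.

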